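Open the combination lockbox of catalyst samples

TASK

Dial the combination of the lockbox, leading its dial round by the aluminium post: anticlockwise (seen from above) past the red mark once and stop with red at the yellow arrow the second time it comes round; then clockwise past the blue mark once and stop with blue at the arrow the second time; then anticlockwise again, slowly, until you feel the dial catch and stop - do not force it. Then slide the hatch with the orange post fully open, towards the robot, let go, and leave the ring, jar and beaker where they are.

Things in the scene. Friction and masses are not known exactly. Their poses are not given: they have to be found in the camera images.
- lockbox: Blue-grey steel box bolted to the bench, 240 x 280 x 90 mm (its x, y, z), yawed about vertical. Origin at the centre of its underside. The dial's upright axis is at x 0, y +70 mm in this frame; the hatch runs along its x at y = -65 mm between 12 mm high rails at y = -8 and -122 mm. A yellow arrow on the top, on the +x side of the dial, is the index.
- dial (a joint): Angle of the black dial disc, rad, unwrapped, growing anticlockwise seen from above. 0 = the spinner post points at the yellow arrow (box +x); at a, the post stands a rad anticlockwise of box +x. Red is at the arrow at 2.0, blue at -0.8 (plus any whole turns); stop within 0.15 rad of them, further overshoot means starting over. Turns endlessly both ways with 1 to 5 N at the post.
- spinner: Aluminium post with an green dot on its end, 16 mm diameter, 34 mm tall, upright on the dial face 40 mm from the dial axis; spins freely about itself, so it can be held from above and led round the circle without turning the wrist. Origin at its foot, 101 mm above the bench. Forcing a caught dial with over 17 N strains the lock.
- spinner_grip (a point): Centre of the spinner post, 17 mm above its foot and 17 mm below its top.
- red_mark (a point): Point on the red bar of the dial face (disc 110 mm across, face 100 mm above the bench), 50 mm from the dial axis, 2.0 rad clockwise of the spinner post.
- blue_mark (a point): Point on the blue bar of the dial face, 50 mm from the dial axis, 0.8 rad anticlockwise of the spinner post. The last anticlockwise turn catches 1.3 to 3.9 rad past blue, at a place that differs each time: the dial then stops with about 0.08 rad of play either way and the hatch is free. If nothing catches within 5 rad, dial again from the start, passing red twice.
- index (a point): Tip side of the yellow arrow on the lockbox top, 60 mm from the dial axis towards box +x, 90 mm above the bench.
- hatch (a joint): Opening of the aluminium hatch, m: 0 closed, 0.085 fully open (hard stop). It slides along the lockbox's -x (towards the robot) against about 2 to 3 N. Held shut (about 2 mm of play) until the lock has caught.
- hatch_grip (a point): Centre of the orange post on the hatch: 16 mm diameter, 36 mm tall, its foot 97 mm above the bench; this point is 18 mm above the foot.
- graphite_ring: Grey graphite ring lying flat, 90 mm outside, 40 mm hole, 18 mm tall. Bystander.
- sample_jar: Glass jar with a blue cap, 48 mm diameter, 75 mm tall. Bystander.
- beaker: Open glass beaker, 64 mm across, 75 mm tall. Bystander.
- catch (a joint): Sideways bend of the lock's spring-steel catch inside the box (unseen), m, 0 at rest, about 1 mm either way per 7 N pushed at the spinner post against the caught dial or per 10 N pulled on the locked hatch. Beyond 2.5 mm either way (17 N at the post, 26 N on the hatch) the lock counts as strained.

How it is judged (in metres and radians):
At the end, for the whole second after the job is handed in: The hatch is open at least 78 mm of its 85 mm and hatch and dial are at rest, everything released. The lock itself keeps the hatch shut until it has been dialled right (value of joint hatch above 0.078 m and velocity of joint hatch between -0.005 and 0.005 m/s and velocity of joint dial between -0.05 and 0.05 rad/s); the robot touches nothing.
It fails at once if the lock's catch is strained: bent more than 2.5 mm by forcing the caught dial or the locked hatch (value of joint catch above 0.0025 m or value of joint catch below -0.0025 m).
It fails at once if the ring, the jar or the beaker is shifted more than 20 mm or the jar or beaker tipped (distance of any of graphite_ring, sample_jar, beaker from where it was at the start of the episode above 0.02 m or angle between any of sample_jar, beaker's own z axis and vertical above 0.35 rad).
It also fails if it takes over 72 s, if anything falls off the work surface, if the arm or the gripper's body presses on something with over 40 N, if the wrist force passes 120 N, or if a joint passes its speed limit or range.

ROBOT

A 6-joint arm with a two-finger parallel gripper is mounted at the origin on the work surface. World frame = base frame: x ahead of the robot, y to its left, z up, the work surface at z = 0. Lengths are in mm, angles in rad, forces in N, time in s.
With the tool pointing down it reaches from about 350 to 875 mm from the base axis. Payload 4.2 kg.
Tool frame: the origin (TCP) lies midway between the tips of the shut fingers; the grasp point (between the pads) lies 19 mm behind it; z points along the fingers, y is the line along which they close (so a half turn about z gives the same grasp; the last joint's range is limited). The gripper opens to 87 mm and grips with 3 to 60 N. Pads are 19 mm wide; open, the fingers measure 117 mm over their backs; the gripper's body (75 mm by 190 mm) begins 51 mm behind the grasp point.
Start: joints at [1.419, 0.385, 0.008, 0, -1.194, -0.259], TCP at [249.556, 572.993, 222.55] pointing down, gripper open.
Joint ranges: [-3.14, 3.14], [-1.21, 2.06], [-1.07, 1.41], [-3.16, 2.05], [-2.99, -0.16], [-3.1, 3.1]. Speed limits (rad/s): [2.79, 2.79, 3.14, 3.14, 3.14, 3.14].

INTERFACE

Orientations are given as [roll, pitch, yaw] about the fixed x, y, z axes, in that order (R = Rz(yaw) Ry(pitch) Rx(roll)).
In Python, from station import arm, optics, spotter gives the robot as it stands.
- The arm moves only by the tool arm_command, never from a script. Its argument "rows" is a list of rows, each a list of 3 entries, a list of its own where there are three numbers: the shift along the tool's x, y, z in mm, then the turn about the tool's z in rad, then the closure, from -1 (fully open) to 1 (shut), so that 0 is half open. A call has 1 to 12 rows; each row shifts and turns the commanded pose from where the row before left it, along the tool's axes as they then stand; what a row does not reach is not made up. A row lasts 1/12 s, in which the tool goes at most 41.7 mm and 7.16 degrees, less where a joint would pass 70% of its speed; a pose out of reach is approached as far as the arm can. A call is refused whole if a number of a shift passes 41.7 or a number of a turn 0.125, either way. A call with a gripper value outside its range is refused whole. The fingers move at their own pace and stop on an object; "force" is the grip in N (left out, the last holds). Time passes only in rows, so rows that do not move let the fingers close. It gives the time, the measured TCP pose, the force, the opening and the grip force at its end, in the units of the state.
- arm.get_state(): the state, without advancing time (a new reading comes with each control period).
- optics.get_image(name): name is "side" or "top" or "wrist"; returns (picture, depth): 480x640x3 uint8, blue, green, red; 480x640 float32, mm along the optical axis (not along the pixel's ray), 0 where there is no reading.
- optics.camera_info(name): a dict with "mtx" (3x3 intrinsics, pixels), "cam_to_world" (4x4, takes a point from camera to world coordinates); the wrist camera has in their place "mount" (4x4, takes a point from camera to tool coordinates, whose origin is the TCP and whose axes are the flange's). Camera axes: x right, y down, z forward; pixel columns grow to the right and rows downward; lengths in mm; the calibration is good to about 2 mm. A picture is of the moment at which its call begins: read the wrist's pose just before it. camera_info takes no time and is no camera call.
- arm.hand_in(): hands the job in; it is judged then, once.
Trained networks look in the newest picture that a camera, given by its name, has taken for a name from the list of things; names that differ only in an ending like _2 or _b are one class to them, and where a whole thing is asked for, a point or a joint stands for the part that bears it (a point fixed in the world has none). Each returns a list of dicts, best first, with "p" (0 to 1); they miss things now and then, are a little off and sometimes report something else, mostly with a low value. They report only what shows in the picture. A call takes as long as a camera call.
- spotter.spot_in(camera, name): "point" ([x, y, z] in mm, in world coordinates, good to about 4 mm: the middle of the surface that is visible of it).
The state is a dict: "time_s": time; "joint_positions": joint angles; "qd": joint speeds; "joint_efforts": joint torques, N m; "position": TCP position; "orientation": TCP orientation; "force": force on the tool from outside, world axes, zero at the start; "wrist_torque": the same for the moment, N m; "grip_width": opening from 0.0 (shut) to 1.0 (fully open); "finger_force": force on a finger pad.
Only numpy, scipy, OpenCV 4.12 (cv2) and the standard library are available. Lean on these libraries where they do the work, as an engineer would, in place of code of your own. Each camera call takes 0.05 s, during which the arm holds its last target. There are 200 camera calls.

## Working session

There is one attempt and no reset: what is moved stays moved. The work goes in short steps, Python scripts to look and compute and a tool call to move; the robot and the scene stay as the last step left them, time stands still between calls to the robot, and variables do not carry over. Pictures are saved under pics/ and viewed, at most 10 in all, crops included, and the job is handed in when it is done.

Besides the shell and the picture viewer there is one more tool, called by a JSON object that holds its "method" and its "body", one argument or row to a line. arm_command: Moves the arm, as the interface text tells. Its arguments: {"type":"object","properties":{"rows":{"type":"array"},"force":{"type":"number"}},"required":["rows"]}

```bash
mkdir -p pics; ls
python3 - <<'E'
from station import arm, optics, spotter
import cv2, numpy as np
s=arm.get_state(); print({k:np.round(v,3).tolist() for k,v in s.items()})
p,d=optics.get_image("top"); cv2.imwrite("pics/top1.png",p)
for n in ["spinner","red_mark","blue_mark","index","hatch_grip","lockbox","graphite_ring","sample_jar","beaker"]:
    r=spotter.spot_in("top",n); print(n,[(np.round(q["point"],1).tolist(),round(q["p"],2)) for q in r[:2]])
i=optics.camera_info("top"); print(i)
E
```

```text
pics
{'time_s': 0.0, 'joint_positions': [1.419, 0.386, 0.007, -0.0, -1.194, -0.259], 'qd': [-0.001, -0.002, 0.002, -0.002, 0.0, 0.0], 'joint_efforts': [-0.001, -39.067, 18.74, 4.22, 0.011, -0.0], 'position': [249.322, 572.452, 221.457], 'orientation': [3.139, -0.0, -0.411], 'force': [-0.374, -0.03, -1.644], 'wrist_torque': [0.076, -0.026, 0.015], 'finger_force': 0.0, 'grip_width': 1.0}
spinner [([631.4, 77.9, 137.8], 0.56)]
red_mark [([596.7, 70.0, 99.2], 0.87)]
blue_mark [([595.8, 68.7, 99.5], 0.95)]
index [([587.1, -3.5, 89.0], 0.72)]
hatch_grip [([653.3, -66.4, 97.7], 0.78), ([509.9, -197.0, 76.1], 0.29)]
lockbox [([592.1, -8.0, 91.6], 0.91)]
graphite_ring [([596.7, 244.3, 17.5], 0.69), ([594.1, -6.2, 91.3], 0.49)]
sample_jar [([510.8, -197.3, 74.6], 0.59)]
beaker [([599.4, -227.8, 36.3], 0.78), ([597.4, 66.6, 101.6], 0.56)]
{'mtx': array([[547.19118648,   0.        , 326.78849564],
       [  0.        , 547.19118648, 240.61522828],
       [  0.        ,   0.        ,   1.        ]]), 'cam_to_world': array([[-2.08940584e-02, -9.93136427e-01,  1.15080299e-01,
         4.52171944e+02],
       [-9.99087906e-01,  2.50282049e-02,  3.45968938e-02,
         6.09986470e+00],
       [-3.72396888e-02, -1.14252466e-01, -9.92753534e-01,
         1.03934811e+03],
       [ 0.00000000e+00,  0.00000000e+00,  0.00000000e+00,
         1.00000000e+00]])}
```

Run:
```python
import cv2
p=cv2.imread("pics/top1.png"); c=p[60:320,180:520]; cv2.imwrite("pics/top1c.png",cv2.resize(c,None,fx=2.3,fy=2.3,interpolation=cv2.INTER_CUBIC))
```

```text
(no output)
```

View pics/top1c.png

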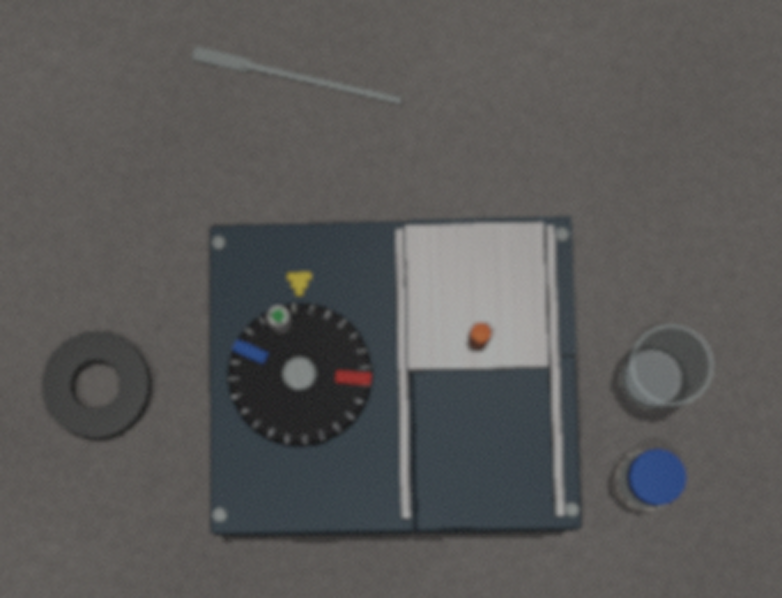

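The picture shows the lockbox with the hatch closed. In the crop, the dial hub is at (300,373), the green-dotted post at (278,316), the arrow at (299,285), the red bar at (353,378), the blue bar at (250,351) and the orange post top at (481,332). The ring is to the left, and the beaker and jar are to the right.

```bash
cat > h.py <<'E'
from station import arm, optics, spotter
import cv2, numpy as np
def world(cam,uv,z):
    i=optics.camera_info(cam); T=i["cam_to_world"]; K=i["mtx"]
    r=T[:3,:3]@np.linalg.inv(K)@[uv[0],uv[1],1]; return T[:3,3]+r*(z-T[2,3])/r[2]
def blobs(p,off=(180,60),box=(340,260)):
    h=cv2.cvtColor(p,cv2.COLOR_BGR2HSV); out={}
    rng={"red":[(0,120,60),(5,255,255)],"red2":[(172,120,60),(180,255,255)],"blue":[(105,140,80),(125,255,255)],"green":[(45,80,50),(85,255,255)],"yellow":[(20,110,80),(35,255,255)],"orange":[(6,120,80),(18,255,255)]}
    for k,(a,b) in rng.items():
        m=cv2.inRange(h,a,b); n,_,st,c=cv2.connectedComponentsWithStats(m)
        out[k]=[(c[j].round(1).tolist(),int(st[j,4])) for j in range(1,n) if st[j,4]>8]
    return out
E
python3 - <<'E'
from h import *
p=cv2.imread("pics/top1.png"); b=blobs(p); print(b)
u=lambda x,y:(180+x/2.3,60+y/2.3)
for n,(x,y,z) in dict(hub=(300,373,103),post=(278,316,135),arrow=(299,285,90),red=(353,378,100),blue=(250,351,100),orange=(482,330,133),s1=(218,243,90),s2=(562,234,90),s3=(572,509,90),s4=(220,515,90)).items():
    print(n,world("top",u(x,y),z).round(1))
for k,z in dict(red=100,red2=100,blue=100,green=135,yellow=90,orange=133).items():
    for c,a in b[k]: print(k,a,world("top",c,z).round(1))
# disc ellipse
h=cv2.cvtColor(p,cv2.COLOR_BGR2GRAY); m=(h<42).astype(np.uint8)[180:260,270:350]
n,_,st,c=cv2.connectedComponentsWithStats(m); 
for j in range(1,n):
    if st[j,4]>500: print(st[j],c[j]+[270,180],world("top",(st[j,0]+st[j,2]/2+269.5,st[j,1]+st[j,3]/2+179.5),100))
E
```

```text
{'red': [([332.8, 223.9], 92)], 'red2': [], 'blue': [([288.5, 212.5], 76), ([465.1, 267.0], 420)], 'green': [([300.5, 196.9], 15)], 'yellow': [([59.6, 106.7], 2309), ([309.6, 181.9], 77)], 'orange': [([388.3, 205.0], 58)]}
hub [593.6  66.4 103. ]
post [631.3  79.7 135. ]
arrow [664.   66.8  90. ]
red [589.2  26.6 100. ]
blue [611.9 104.3 100. ]
orange [617.2 -68.8 133. ]
s1 [699.  129.1  90. ]
s2 [ 698. -136.   90.]
s3 [ 487.3 -134.8   90. ]
s4 [488.7 129.7  90. ]
red 92 [590.   27.8 100. ]
blue 76 [612.1 104.6 100. ]
blue 420 [ 509.9 -195.9  100. ]
green 15 [632.2  80.3 135. ]
yellow 2309 [821.6 523.9  90. ]
yellow 77 [667.7  67.5  90. ]
orange 58 [614.6 -66.6 133. ]
[   9   12   62   62 1972] [309.46805274 224.22413793] [593.5019872   68.23001121 100.        ]
```

{"method": "arm_command", "body": {
  "rows": [
    [[34,18.5,2],0,-1],
    [[34,18.5,2],0,-1],
    [[34,18.5,2],0,-1],
    [[34,18.5,2],0,-1],
    [[34,18.5,2],0,-1],
    [[34,18.5,2],0,-1],
    [[34,18.5,2],0,-1],
    [[34,18.5,2],0,-1],
    [[34,18.5,2],0,-1],
    [[34,18.5,2],0,-1],
    [[34,18.5,2],0,-1],
    [[34,18.5,2],0,-1]
  ]
}}

```text
time_s: 1.5
position: [535.9, 204.9, 198.8]
orientation: [-3.141, -0.0, -0.411]
force: [0.3, -0.5, -0.7]
grip_width: 1.004
finger_force: 0.0
```

{"method": "arm_command", "body": {
  "rows": [
    [[34,18.5,2],0,-1],
    [[34,18.5,2],0,-1],
    [[34,18.5,2],0,-1],
    [[34,18.5,2],0,-1],
    [[0,0,0],0.12,-1],
    [[0,0,0],0.12,-1],
    [[0,0,0],0.12,-1],
    [[0,0,0],0.12,-1],
    [[0,0,0],0.12,-1],
    [[0,0,0],0.12,-1],
    [[0,0,0],0.12,-1],
    [[0,0,0],0.12,-1]
  ]
}}

```text
time_s: 2.5
position: [630.1, 84.3, 190.6]
orientation: [-3.142, 0.0, -1.377]
force: [-1.0, 0.2, -0.4]
grip_width: 0.999
finger_force: 0.0
```

{"method": "arm_command", "body": {
  "rows": [
    [[2,-1,10],0.097,-0.3],
    [[2,-0.6,10],0.097,-0.3],
    [[0,0,0],0,-0.3],
    [[0,0,0],0,-0.3]
  ]
}}

```text
time_s: 2.83
position: [632.0, 80.5, 170.1]
orientation: [3.14, -0.001, -1.562]
force: [0.2, -0.6, 0.4]
grip_width: 0.78
finger_force: 0.0
```

Run:
```python
from h import *
s=arm.get_state(); print(s["position"],s["orientation"])
p,d=optics.get_image("wrist"); cv2.imwrite("pics/w1.png",p); np.save("d.npy",d)
M=optics.camera_info("wrist")["mount"]; K=optics.camera_info("wrist")["mtx"]; print(M.round(2).tolist(),K.tolist())
from scipy.spatial.transform import Rotation as Ro
R=Ro.from_euler("xyz",s["orientation"]).as_matrix()
v,u=np.mgrid[0:480:1,0:640:1]; ok=d>0
P=np.linalg.inv(K)@np.vstack([u[ok],v[ok],np.ones(ok.sum())])*d[ok]
W=R@(M[:3,:3]@P+M[:3,3:])+np.array(s["position"])[:,None]
def near(x,y,r): 
    m=np.hypot(W[0]-x,W[1]-y)<r; return m
m=near(593.6,67,4); print("hub z",np.median(W[2][m]) if m.any() else None,m.sum())
m=(abs(W[2]-135)<5)&near(631,80,25); print("post top",W[:,m].mean(1),m.sum())
```

```text
[632.0289282   80.49264536 170.11072543] [ 3.14037239e+00 -6.14497185e-04 -1.56239686e+00]
[[0.0, -0.97, -0.24, 66.55], [1.0, 0.0, 0.0, 0.27], [-0.0, -0.24, 0.97, -160.47], [0.0, 0.0, 0.0, 1.0]] [[403.5367511462042, 0.0, 317.05596107466135], [0.0, 403.5367511462042, 240.84872683735603], [0.0, 0.0, 1.0]]
hub z 229.83315151774508 1392
post top [631.29017666  79.04111938 133.30339187] 690
```

View pics/w1.png

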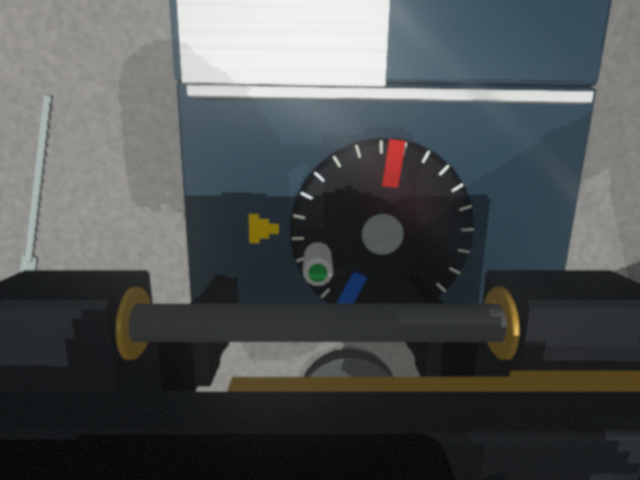

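The wrist view shows the post top at (317,270) and the hub, which looks flat, at (382,234). Red is at (394,163), blue at (350,290) and the arrow at (263,229). The post position agrees with the top camera to about 1 mm, so I'll descend and grip.

{"method": "arm_command", "body": {
  "rows": [
    [[1,0.5,16],0.008,-0.3],
    [[0,0,16],0,-0.3],
    [[0,0,16],0,-0.3],
    [[0,0,14],0,-0.3],
    [[0,0,0],0,-0.3],
    [[0,0,0],0,1],
    [[0,0,0],0,1],
    [[0,0,0],0,1],
    [[0,0,0],0,1],
    [[0,0,0],0,1],
    [[0,0,0],0,1]
  ],
  "force": 20
}}

```text
time_s: 3.8
position: [632.0, 79.8, 109.2]
orientation: [-3.141, 0.0, -1.573]
force: [0.3, 0.2, -0.5]
grip_width: 0.283
finger_force: 0.0
```

{"method": "arm_command", "body": {
  "rows": [
    [[0,0,0],0,1],
    [[0,0,0],0,1],
    [[0,0,0],0,1],
    [[0,0,0],0,1]
  ]
}}

```text
time_s: 4.13
position: [631.9, 79.7, 108.8]
orientation: [-3.141, -0.0, -1.573]
force: [-0.8, 0.6, 1.3]
grip_width: 0.177
finger_force: 20.0
```

```bash
cat >> h.py <<'E'
C=np.array([593.5,67.1]); Y=-0.005
def arc(a0,a1,n,track=False,R=40.):
    "rows from dial angle a0 to a1; prints rounded tool-frame rows; carries rounding error"
    s=arm.get_state(); p=np.array(s["position"][:2]); y=s["orientation"][2]; rows=[]
    print("meas",p.round(1),"ang",round(np.arctan2(*(p-C)[::-1])-Y,3),"r",round(np.linalg.norm(p-C),1),"yaw",round(y,3),"F",np.round(s["force"],1),"grip",round(s["finger_force"],1),round(s["grip_width"],3),"t",s["time_s"])
    t=0. if not track else -round((a1-a0)/n,3)
    for a in np.linspace(a0,a1,n+1)[1:]:
        q=C+R*np.array([np.cos(a+Y),np.sin(a+Y)]); d=q-p
        v=np.round([d@[np.cos(y),np.sin(y)],d@[np.sin(y),-np.cos(y)]],1)
        rows.append([[float(v[0]),float(v[1]),0],t,1]); p=p+v[0]*np.array([np.cos(y),np.sin(y)])+v[1]*np.array([np.sin(y),-np.cos(y)]); y-=t
    print(rows)
E
python3 - <<'E'
from h import *
arc(.325,3.0,12)
E
```

```text
meas [631.9  79.7] ang 0.323 r 40.4 yaw -1.573 F [-0.8  0.6  1.3] grip 20.0 0.177 t 4.1333
[[[-8.0, 4.1, 0], 0.0, 1], [[-7.1, 5.5, 0], 0.0, 1], [[-5.7, 6.8, 0], 0.0, 1], [[-4.0, 8.0, 0], 0.0, 1], [[-2.1, 8.6, 0], 0.0, 1], [[-0.2, 8.9, 0], 0.0, 1], [[1.7, 8.7, 0], 0.0, 1], [[3.7, 8.1, 0], 0.0, 1], [[5.3, 7.1, 0], 0.0, 1], [[6.8, 5.8, 0], 0.0, 1], [[7.9, 4.1, 0], 0.0, 1], [[8.6, 2.2, 0], 0.0, 1]]
```

{"method": "arm_command", "body": {
  "rows": [
    [[-8,4.1,0],0,1],
    [[-7.1,5.5,0],0,1],
    [[-5.7,6.8,0],0,1],
    [[-4,8,0],0,1],
    [[-2.1,8.6,0],0,1],
    [[-0.2,8.9,0],0,1],
    [[1.7,8.7,0],0,1],
    [[3.7,8.1,0],0,1],
    [[5.3,7.1,0],0,1],
    [[6.8,5.8,0],0,1],
    [[7.9,4.1,0],0,1],
    [[8.6,2.2,0],0,1]
  ]
}}

```text
time_s: 5.13
position: [554.4, 73.4, 108.8]
orientation: [-3.138, 0.002, -1.573]
force: [3.9, 1.3, -1.7]
grip_width: 0.175
finger_force: 20.0
```

Run:
```python
from h import *
arc(3.0,5.65,12)
```

```text
meas [554.4  73.4] ang 2.986 r 39.6 yaw -1.573 F [ 3.9  1.3 -1.7] grip 20.0 0.175 t 5.1333
[[[9.3, 0.7, 0], 0.0, 1], [[8.7, -1.6, 0], 0.0, 1], [[8.1, -3.5, 0], 0.0, 1], [[7.1, -5.2, 0], 0.0, 1], [[5.8, -6.6, 0], 0.0, 1], [[4.3, -7.7, 0], 0.0, 1], [[2.4, -8.5, 0], 0.0, 1], [[0.5, -8.8, 0], 0.0, 1], [[-1.4, -8.7, 0], 0.0, 1], [[-3.3, -8.2, 0], 0.0, 1], [[-5.0, -7.2, 0], 0.0, 1], [[-6.4, -6.0, 0], 0.0, 1]]
```

{"method": "arm_command", "body": {
  "rows": [
    [[9.2,0.7,0],0,1],
    [[8.7,-1.6,0],0,1],
    [[8.1,-3.5,0],0,1],
    [[7.1,-5.2,0],0,1],
    [[5.8,-6.6,0],0,1],
    [[4.3,-7.7,0],0,1],
    [[2.4,-8.5,0],0,1],
    [[0.5,-8.8,0],0,1],
    [[-1.4,-8.7,0],0,1],
    [[-3.3,-8.2,0],0,1],
    [[-5,-7.2,0],0,1],
    [[-6.4,-6,0],0,1]
  ]
}}

```text
time_s: 6.13
position: [624.9, 41.6, 108.7]
orientation: [3.139, -0.002, -1.573]
force: [-2.9, -0.3, 4.5]
grip_width: 0.174
finger_force: 20.0
```

Run:
```python
from h import *
arc(5.65,8.22,12)
```

```text
meas [624.9  41.6] ang -0.677 r 40.4 yaw -1.573 F [-2.9 -0.3  4.5] grip 20.0 0.174 t 6.1333
[[[-9.0, -5.0, 0], 0.0, 1], [[-8.2, -2.7, 0], 0.0, 1], [[-8.5, -0.8, 0], 0.0, 1], [[-8.5, 0.9, 0], 0.0, 1], [[-8.1, 2.8, 0], 0.0, 1], [[-7.3, 4.4, 0], 0.0, 1], [[-6.2, 5.9, 0], 0.0, 1], [[-4.8, 7.0, 0], 0.0, 1], [[-3.3, 7.9, 0], 0.0, 1], [[-1.4, 8.5, 0], 0.0, 1], [[0.3, 8.5, 0], 0.0, 1], [[2.2, 8.3, 0], 0.0, 1]]
```

{"method": "arm_command", "body": {
  "rows": [
    [[-8.8,-5,0],0,1],
    [[-8.2,-2.7,0],0,1],
    [[-8.5,-0.8,0],0,1],
    [[-8.5,0.9,0],0,1],
    [[-8.1,2.8,0],0,1],
    [[-7.3,4.4,0],0,1],
    [[-6.2,5.9,0],0,1],
    [[-4.8,7,0],0,1],
    [[-3.3,7.9,0],0,1],
    [[-1.4,8.5,0],0,1],
    [[0.3,8.5,0],0,1],
    [[2.2,8.3,0],0,1]
  ]
}}

```text
time_s: 7.13
position: [580.6, 105.0, 108.8]
orientation: [-3.138, -0.001, -1.572]
force: [6.8, -7.7, -0.1]
grip_width: 0.174
finger_force: 20.0
```

Run:
```python
from h import *
arc(8.22,8.28,2)
p,d=optics.get_image("top"); cv2.imwrite("pics/top2.png",p); b=blobs(p); print(b["red"],b["blue"])
for k in("red","blue"):
    for c,_ in b[k]:
        w=world("top",c,100)[:2]-C; print(k,np.linalg.norm(w),np.arctan2(w[1],w[0])-Y+(2 if k=="red" else -.8))
```

```text
meas [580.6 105. ] ang 1.904 r 40.1 yaw -1.572 F [ 6.8 -7.7 -0.1] grip 20.0 0.174 t 7.1333
[[[1.0, 2.3, 0], 0.0, 1], [[0.4, 1.1, 0], 0.0, 1]]
[([311.2, 199.2], 95)] [([465.1, 267.0], 417)]
red 41.11123887138667 1.9428321892696419
blue 276.00631221562674 -2.6735775815427436
```

{"method": "arm_command", "body": {
  "rows": [
    [[0.5,1.3,0],0,1],
    [[0.3,0.9,0],0,1],
    [[0,0,0],0,1],
    [[0,0,0],0,1]
  ]
}}

```text
time_s: 7.52
position: [578.2, 104.0, 108.7]
orientation: [-3.14, -0.001, -1.573]
force: [3.6, -5.9, 2.4]
grip_width: 0.175
finger_force: 20.0
```

Run:
```python
from h import *
p,d=optics.get_image("top"); b=blobs(p)
for k in("red","blue"):
    for c,_ in b[k]:
        w=world("top",c,100)[:2]-C; print(k,np.linalg.norm(w),np.arctan2(w[1],w[0])-Y+(2 if k=="red" else -.8))
arc(8.28,5.48,12)
```

```text
red 40.91594544432463 1.9939427169833894
blue 276.00631221562674 -2.6735775815427436
meas [578.2 104. ] ang 1.969 r 40.0 yaw -1.573 F [ 3.4 -5.   2.4] grip 20.0 0.176 t 7.5667
[[[-2.4, -7.8, 0], 0.0, 1], [[-0.7, -9.3, 0], 0.0, 1], [[1.5, -9.2, 0], 0.0, 1], [[3.6, -8.6, 0], 0.0, 1], [[5.4, -7.6, 0], 0.0, 1], [[7.1, -6.0, 0], 0.0, 1], [[8.3, -4.3, 0], 0.0, 1], [[9.0, -2.3, 0], 0.0, 1], [[9.3, -0.1, 0], 0.0, 1], [[9.1, 2.1, 0], 0.0, 1], [[8.4, 4.1, 0], 0.0, 1], [[7.2, 5.9, 0], 0.0, 1]]
```

{"method": "arm_command", "body": {
  "rows": [
    [[-2.4,-7.8,0],0,1],
    [[-0.7,-9.3,0],0,1],
    [[1.5,-9.2,0],0,1],
    [[3.6,-8.6,0],0,1],
    [[5.4,-7.6,0],0,1],
    [[7.1,-6,0],0,1],
    [[8.3,-4.3,0],0,1],
    [[9,-2.3,0],0,1],
    [[9.3,-0.1,0],0,1],
    [[9.1,2.1,0],0,1],
    [[8.4,4.1,0],0,1],
    [[7.2,5.9,0],0,1]
  ]
}}

```text
time_s: 8.57
position: [621.7, 38.3, 108.8]
orientation: [-3.138, 0.0, -1.572]
force: [2.9, -1.0, 3.1]
grip_width: 0.182
finger_force: 20.0
```

Run:
```python
from h import *
arc(5.48,2.68,12)
```

```text
meas [621.7  38.3] ang -0.791 r 40.3 yaw -1.572 F [ 2.9 -1.   3.1] grip 20.0 0.182 t 8.5667
[[[5.8, 8.0, 0], 0.0, 1], [[3.7, 8.5, 0], 0.0, 1], [[1.7, 9.2, 0], 0.0, 1], [[-0.5, 9.3, 0], 0.0, 1], [[-2.6, 8.9, 0], 0.0, 1], [[-4.6, 8.1, 0], 0.0, 1], [[-6.4, 6.8, 0], 0.0, 1], [[-7.8, 5.1, 0], 0.0, 1], [[-8.7, 3.2, 0], 0.0, 1], [[-9.3, 1.1, 0], 0.0, 1], [[-9.2, -1.0, 0], 0.0, 1], [[-8.8, -3.2, 0], 0.0, 1]]
```

{"method": "arm_command", "body": {
  "rows": [
    [[5.8,8,0],0,1],
    [[3.7,8.5,0],0,1],
    [[1.7,9.2,0],0,1],
    [[-0.5,9.3,0],0,1],
    [[-2.6,8.9,0],0,1],
    [[-4.6,8.1,0],0,1],
    [[-6.4,6.8,0],0,1],
    [[-7.8,5.1,0],0,1],
    [[-8.7,3.2,0],0,1],
    [[-9.3,1.1,0],0,1],
    [[-9.2,-1,0],0,1],
    [[-8.8,-3.2,0],0,1]
  ]
}}

```text
time_s: 9.57
position: [558.4, 86.2, 108.8]
orientation: [-3.136, -0.001, -1.571]
force: [12.3, -7.4, -3.1]
grip_width: 0.175
finger_force: 20.0
```

Run:
```python
from h import *
arc(2.68,0.1,12)
```

```text
meas [558.4  86.2] ang 2.649 r 40.0 yaw -1.571 F [12.3 -7.4 -3.1] grip 20.0 0.175 t 9.5667
[[[-6.1, -4.0, 0], 0.0, 1], [[-6.1, -6.1, 0], 0.0, 1], [[-4.6, -7.3, 0], 0.0, 1], [[-2.9, -8.0, 0], 0.0, 1], [[-1.2, -8.5, 0], 0.0, 1], [[0.7, -8.6, 0], 0.0, 1], [[2.5, -8.2, 0], 0.0, 1], [[4.1, -7.5, 0], 0.0, 1], [[5.7, -6.4, 0], 0.0, 1], [[7.0, -5.1, 0], 0.0, 1], [[7.8, -3.5, 0], 0.0, 1], [[8.4, -1.7, 0], 0.0, 1]]
```

{"method": "arm_command", "body": {
  "rows": [
    [[-6.1,-4,0],0,1],
    [[-6.1,-6.1,0],0,1],
    [[-4.6,-7.3,0],0,1],
    [[-2.9,-8,0],0,1],
    [[-1.2,-8.5,0],0,1],
    [[0.7,-8.6,0],0,1],
    [[2.5,-8.2,0],0,1],
    [[4.1,-7.5,0],0,1],
    [[5.7,-6.4,0],0,1],
    [[7,-5.1,0],0,1],
    [[7.8,-3.5,0],0,1],
    [[8.4,-1.7,0],0,1]
  ]
}}

```text
time_s: 10.57
position: [633.4, 72.8, 108.8]
orientation: [-3.136, 0.003, -1.571]
force: [6.3, 3.3, 0.7]
grip_width: 0.172
finger_force: 20.0
```

Run:
```python
from h import *
arc(0.1,-0.74,8)
```

```text
meas [633.4  72.8] ang 0.148 r 40.3 yaw -1.571 F [6.3 3.3 0.7] grip 20.0 0.172 t 10.5667
[[[6.1, -0.1, 0], 0.0, 1], [[4.2, 0.2, 0], 0.0, 1], [[4.2, 0.7, 0], 0.0, 1], [[4.0, 1.2, 0], 0.0, 1], [[3.9, 1.5, 0], 0.0, 1], [[3.7, 2.0, 0], 0.0, 1], [[3.5, 2.3, 0], 0.0, 1], [[3.3, 2.7, 0], 0.0, 1]]
```

{"method": "arm_command", "body": {
  "rows": [
    [[5.2,0.1,0],0,1],
    [[4.2,0.3,0],0,1],
    [[4.2,0.7,0],0,1],
    [[4,1.2,0],0,1],
    [[3.9,1.5,0],0,1],
    [[3.7,2,0],0,1],
    [[3.5,2.3,0],0,1],
    [[3.3,2.7,0],0,1],
    [[0,0,0],0,1],
    [[0,0,0],0,1]
  ]
}}

```text
time_s: 11.4
position: [620.7, 37.6, 108.8]
orientation: [-3.141, -0.002, -1.572]
force: [5.1, -4.5, 1.2]
grip_width: 0.174
finger_force: 20.0
```

Run:
```python
from h import *
arc(-.75,-0.8,2)
p,d=optics.get_image("top"); cv2.imwrite("pics/top3.png",p); b=blobs(p)
for k in("red","blue"):
    for c,_ in b[k]:
        w=world("top",c,100)[:2]-C; print(k,c,np.linalg.norm(w),np.arctan2(w[1],w[0])-Y+(2 if k=="red" else -.8))
```

```text
meas [620.7  37.6] ang -0.821 r 40.2 yaw -1.572 F [ 5.1 -4.5  1.2] grip 20.0 0.174 t 11.4
[[[-1.4, -1.2, 0], 0.0, 1], [[0.7, 0.7, 0], 0.0, 1]]
blue [465.2, 267.1] 276.2119982446544 -2.6740031630573653
```

Run:
```python
from h import *
from scipy.spatial.transform import Rotation as Ro
s=arm.get_state(); p,d=optics.get_image("wrist"); cv2.imwrite("pics/w2.png",p)
i=optics.camera_info("wrist"); M,K=i["mount"],i["mtx"]; R=Ro.from_euler("xyz",s["orientation"]).as_matrix()
o=R@M[:3,3]+s["position"]
b=blobs(p)
for k in("red","blue","yellow"):
    for c,n in b[k]:
        z=90 if k=="yellow" else 100
        r=R@M[:3,:3]@np.linalg.inv(K)@[*c,1]; w=(o+r*(z-o[2])/r[2])[:2]; e=w-C
        print(k,n,c,w.round(1),np.linalg.norm(e).round(1),(np.arctan2(e[1],e[0])-Y+{"red":2,"blue":-.8,"yellow":0}[k]).round(3))
```

```text
blue 281 [304.8, 351.5] [626.1  66.6] 32.7 -0.811
yellow 380 [256.9, 322.5] [649.5  56.7] 56.9 -0.179
yellow 348 [377.4, 324.6] [591.3  57.8] 9.5 -1.798
yellow 6073 [332.1, 382.5] [612.9  89.4] 29.6 0.859
```

View pics/w2.png

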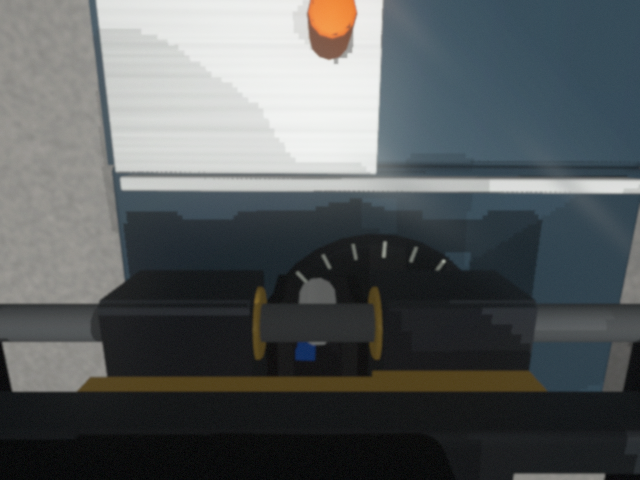

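The wrist view shows the blue bar just behind the held post at (305,351), which gives a dial angle of about -0.81. The arm reading agrees at -0.82. Next I turn anticlockwise, staying short of the catch zone that starts at 0.5.

Run:
```python
from h import *
arc(-.81,0.3,11)
```

```text
meas [620.7  37.6] ang -0.821 r 40.2 yaw -1.572 F [ 5.  -4.3  1.2] grip 20.0 0.179 t 11.5
[[[-3.3, -3.0, 0], 0.0, 1], [[-3.2, -2.5, 0], 0.0, 1], [[-3.4, -2.1, 0], 0.0, 1], [[-3.6, -1.8, 0], 0.0, 1], [[-3.8, -1.4, 0], 0.0, 1], [[-3.9, -1.1, 0], 0.0, 1], [[-4.0, -0.6, 0], 0.0, 1], [[-4.0, -0.2, 0], 0.0, 1], [[-4.1, 0.1, 0], 0.0, 1], [[-4.0, 0.6, 0], 0.0, 1], [[-3.9, 1.0, 0], 0.0, 1]]
```

{"method": "arm_command", "body": {
  "rows": [
    [[-3.3,-3,0],0,1],
    [[-3.2,-2.5,0],0,1],
    [[-3.4,-2.1,0],0,1],
    [[-3.6,-1.8,0],0,1],
    [[-3.8,-1.4,0],0,1],
    [[-3.9,-1.1,0],0,1],
    [[-4,-0.6,0],0,1],
    [[-4,-0.2,0],0,1],
    [[-4.1,0.1,0],0,1],
    [[-4,0.6,0],0,1],
    [[-3.9,1,0],0,1]
  ]
}}

```text
time_s: 12.42
position: [631.7, 80.1, 108.8]
orientation: [-3.141, -0.0, -1.572]
force: [3.2, -0.9, 3.8]
grip_width: 0.173
finger_force: 20.0
```

{"method": "arm_command", "body": {
  "rows": [
    [[0,0,0],0,0.6],
    [[0,0,0],-0.1,0.6],
    [[0,0,0],-0.1,0.6],
    [[0,0,0],-0.1,0.6],
    [[0,0,0],0,1],
    [[0,0,0],0,1],
    [[0,0,0],0,1],
    [[0,0,0],0,1],
    [[0,0,0],0,1]
  ],
  "force": 7
}}

```text
time_s: 13.17
position: [631.7, 80.1, 108.2]
orientation: [-3.141, 0.001, -1.275]
force: [4.9, 2.1, 0.5]
grip_width: 0.18
finger_force: 7.0
```

Run:
```python
from h import *
arc(.3,.5,12,True)
```

```text
meas [631.7  80.1] ang 0.333 r 40.3 yaw -1.275 F [4.9 2.1 0.5] grip 7.0 0.18 t 13.1667
[[[0.7, 0.3, 0], -0.017, 1], [[-0.7, 0.0, 0], -0.017, 1], [[-0.7, 0.0, 0], -0.017, 1], [[-0.6, 0.0, 0], -0.017, 1], [[-0.7, 0.0, 0], -0.017, 1], [[-0.7, 0.0, 0], -0.017, 1], [[-0.6, 0.0, 0], -0.017, 1], [[-0.7, 0.0, 0], -0.017, 1], [[-0.7, 0.0, 0], -0.017, 1], [[-0.6, 0.0, 0], -0.017, 1], [[-0.7, 0.0, 0], -0.017, 1], [[-0.7, 0.0, 0], -0.017, 1]]
```

{"method": "arm_command", "body": {
  "rows": [
    [[-0.7,0,0],-0.018,1],
    [[-0.7,0,0],-0.018,1],
    [[-0.7,0,0],-0.018,1],
    [[-0.7,0,0],-0.018,1],
    [[-0.7,0,0],-0.018,1],
    [[-0.7,0,0],-0.018,1],
    [[-0.7,0,0],-0.018,1],
    [[-0.7,0,0],-0.018,1],
    [[-0.7,0,0],-0.018,1],
    [[-0.7,0,0],-0.018,1],
    [[-0.7,0,0],-0.018,1],
    [[-0.7,0,0],-0.018,1]
  ]
}}

```text
time_s: 14.17
position: [628.4, 87.5, 108.2]
orientation: [-3.141, 0.0, -1.057]
force: [4.9, 0.8, 1.0]
grip_width: 0.179
finger_force: 7.0
```

```bash
cat >> h.py <<'E'
def look():
    s=arm.get_state(); q=np.array(s["position"][:2])-C; F=np.array(s["force"]); a=np.arctan2(q[1],q[0])
    rad=q/np.linalg.norm(q); print("arm ang",round(a-Y,3),"r",round(np.linalg.norm(q),1),"yaw err",round(s["orientation"][2]-(a-np.pi/2),3),"Frad",round(F[:2]@rad,1),"Ftan",round(F[:2]@[-rad[1],rad[0]],1),"t",s["time_s"])
    for cam in("top",):
        p,d=optics.get_image(cam); b=blobs(p)
        for k in("red","blue"):
            for c,n in b[k]:
                w=world(cam,c,100)[:2]-C
                if np.linalg.norm(w)<60: print(k,n,np.linalg.norm(w).round(1),(np.arctan2(w[1],w[0])-Y+(2 if k=="red" else -.8)).round(3))
E
python3 -c "from h import *;look()"
```

```text
arm ang 0.534 r 40.4 yaw err -0.016 Frad 4.6 Ftan -1.8 t 14.1667
red 21 49.8 0.631
```

{"method": "arm_command", "body": {
  "rows": [
    [[-0.7,0,0],-0.018,1],
    [[-0.7,0,0],-0.018,1],
    [[-0.7,0,0],-0.018,1],
    [[-0.7,0,0],-0.018,1],
    [[-0.7,0,0],-0.018,1],
    [[-0.7,0,0],-0.018,1],
    [[-0.7,0,0],-0.018,1],
    [[-0.7,0,0],-0.018,1],
    [[-0.7,0,0],-0.018,1],
    [[-0.7,0,0],-0.018,1],
    [[-0.7,0,0],-0.018,1],
    [[-0.7,0,0],-0.018,1]
  ]
}}

```text
time_s: 15.22
position: [623.2, 94.5, 108.2]
orientation: [-3.141, 0.001, -0.84]
force: [3.8, 2.9, -0.5]
grip_width: 0.18
finger_force: 7.0
```

```bash
python3 -c "from h import *;look()"
```

```text
arm ang 0.751 r 40.4 yaw err -0.015 Frad 4.8 Ftan -0.4 t 15.2167
```

```bash
cat >> h.py <<'E'
from scipy.spatial.transform import Rotation as Ro
def wl():
    s=arm.get_state(); p,d=optics.get_image("wrist"); i=optics.camera_info("wrist"); M,K=i["mount"],i["mtx"]; R=Ro.from_euler("xyz",s["orientation"]).as_matrix()
    o=R@M[:3,3]+s["position"]; b=blobs(p)
    for k,z in(("red",100),("blue",100),("green",135)):
        for c,n in b[k]:
            r=R@M[:3,:3]@np.linalg.inv(K)@[*c,1]; w=(o+r*(z-o[2])/r[2])[:2]; e=w-C
            if np.linalg.norm(e)<60: print("wrist",k,n,np.linalg.norm(e).round(1),(np.arctan2(e[1],e[0])-Y+{"red":2,"blue":-.8,"green":0}[k]).round(3))
    return p
E
python3 -c "from h import *;wl()"
```

```text
wrist red 1459 40.6 0.822
wrist blue 283 49.3 0.782
wrist green 75 40.7 0.898
```

{"method": "arm_command", "body": {
  "rows": [
    [[-0.7,0,0],-0.018,1],
    [[-0.7,0,0],-0.018,1],
    [[-0.7,0,0],-0.018,1],
    [[-0.7,0,0],-0.018,1],
    [[-0.7,0,0],-0.018,1],
    [[-0.7,0,0],-0.018,1],
    [[-0.7,0,0],-0.018,1],
    [[-0.7,0,0],-0.018,1],
    [[-0.7,0,0],-0.018,1],
    [[-0.7,0,0],-0.018,1],
    [[-0.7,0,0],-0.018,1],
    [[-0.7,0,0],-0.018,1]
  ]
}}

```text
time_s: 16.32
position: [616.6, 100.2, 108.3]
orientation: [3.142, 0.001, -0.624]
force: [1.6, 5.2, 1.3]
grip_width: 0.18
finger_force: 7.0
```

```bash
python3 -c "from h import *;look();wl()"
```

```text
arm ang 0.966 r 40.4 yaw err -0.014 Frad 5.1 Ftan 1.7 t 16.3167
wrist red 1474 40.6 1.048
wrist blue 277 49.4 1.002
wrist green 71 41.0 1.117
```

{"method": "arm_command", "body": {
  "rows": [
    [[-0.7,0,0],-0.018,1],
    [[-0.7,0,0],-0.018,1],
    [[-0.7,0,0],-0.018,1],
    [[-0.7,0,0],-0.018,1],
    [[-0.7,0,0],-0.018,1],
    [[-0.7,0,0],-0.018,1],
    [[-0.7,0,0],-0.018,1],
    [[-0.7,0,0],-0.018,1],
    [[-0.7,0,0],-0.018,1],
    [[-0.7,0,0],-0.018,1],
    [[-0.7,0,0],-0.018,1],
    [[-0.7,0,0],-0.018,1]
  ]
}}

```text
time_s: 17.42
position: [609.6, 104.2, 108.3]
orientation: [-3.142, 0.001, -0.407]
force: [3.9, 3.8, 0.1]
grip_width: 0.177
finger_force: 7.0
```

```bash
python3 -c "from h import *;look();wl()"
```

```text
arm ang 1.166 r 40.4 yaw err 0.002 Frad 5.0 Ftan -2.0 t 17.4167
red 18 32.2 1.331
wrist red 1440 40.7 1.246
wrist blue 319 48.9 1.202
wrist green 67 40.8 1.315
```

{"method": "arm_command", "body": {
  "rows": [
    [[-0.7,0,0],-0.018,1],
    [[-0.7,0,0],-0.018,1],
    [[-0.7,0,0],-0.018,1],
    [[-0.7,0,0],-0.018,1],
    [[-0.7,0,0],-0.018,1],
    [[-0.7,0,0],-0.018,1],
    [[-0.7,0,0],-0.018,1],
    [[-0.7,0,0],-0.018,1],
    [[-0.7,0,0],-0.018,1],
    [[-0.7,0,0],-0.018,1],
    [[-0.7,0,0],-0.018,1],
    [[-0.7,0,0],-0.018,1]
  ]
}}

```text
time_s: 18.52
position: [603.8, 106.3, 108.4]
orientation: [-3.141, -0.004, -0.191]
force: [9.1, 1.6, -4.8]
grip_width: 0.181
finger_force: 7.0
```

```bash
python3 -c "from h import *;look();wl()"
```

```text
arm ang 1.318 r 40.5 yaw err 0.067 Frad 3.9 Ftan -8.4 t 18.5167
red 20 35.0 1.44
wrist red 1411 40.9 1.354
wrist blue 539 47.3 1.319
```

Tangential drag jumped to about 8 N. The dial moved only 0.11 rad against 0.21 commanded, and the post slipped in the pads, so it has caught. I'll back off the load, let go, lift and go to the hatch post.

{"method": "arm_command", "body": {
  "rows": [
    [[1.5,0,0],0,1],
    [[1.5,0,0],0,1],
    [[0,0,0],0,0.3],
    [[0,0,0],0,-0.2],
    [[0,0,0],0,-0.2],
    [[0,0,-15],0,-0.2],
    [[0,0,-25],0,-0.2],
    [[0,0,-25],0,-0.2],
    [[0,0,0],-0.1,-0.2],
    [[0,0,0],-0.09,-0.2]
  ]
}}

```text
time_s: 19.45
position: [604.6, 105.4, 175.3]
orientation: [-3.141, -0.001, 0.002]
force: [-0.3, -0.4, -1.0]
grip_width: 0.586
finger_force: 0.0
```

Run:
```python
from h import *
s=arm.get_state(); print(s["position"],s["orientation"],s["force"])
wl()
p,d=optics.get_image("top"); b=blobs(p); print([ (world("top",c,133).round(1),n) for c,n in b["orange"]])
for n in("green","red","blue"): print(n,[(world("top",c,135 if n=="green" else 100).round(1),k) for c,k in b[n]])
```

```text
[604.58970292 105.41499454 175.27925678] [-3.14133480e+00 -9.21587025e-04  1.77067061e-03] [-0.27130588 -0.36821581 -1.04561509]
wrist red 496 38.3 1.208
wrist blue 571 40.3 1.173
wrist green 252 40.5 1.179
[(array([614.5, -66.6, 133. ]), 59)]
green []
red []
blue [(array([ 509.7, -196.1,  100. ]), 418)]
```

{"method": "arm_command", "body": {
  "rows": [
    [[2.3,34.6,0],0,-0.2],
    [[2.3,34.6,0],0,-0.2],
    [[2.3,34.6,0],0,-0.2],
    [[2.3,34.6,0],0,-0.2],
    [[2.3,34.6,0],0,-0.2],
    [[0,0,0],0,-0.2],
    [[0,0,0],0,-0.2],
    [[0,0,0],0,-0.2]
  ]
}}

```text
time_s: 20.22
position: [615.2, -67.4, 172.9]
orientation: [3.142, 0.002, -0.005]
force: [0.1, -0.1, -1.2]
grip_width: 0.597
finger_force: 0.0
```

Run:
```python
from h import *
s=arm.get_state(); print(s["position"],s["orientation"][2],s["force"])
p,d=optics.get_image("wrist"); cv2.imwrite("pics/w3.png",p); i=optics.camera_info("wrist"); M,K=i["mount"],i["mtx"]; R=Ro.from_euler("xyz",s["orientation"]).as_matrix()
m=cv2.inRange(cv2.cvtColor(p,cv2.COLOR_BGR2HSV),(4,140,60),(18,255,255)).astype(bool)&(d>0); v,u=np.nonzero(m)
W=(R@(M[:3,:3]@(np.linalg.inv(K)@np.vstack([u,v,np.ones(len(u))])*d[m])+M[:3,3:])).T+s["position"]
t=W[(W[:,2]>129)&(W[:,2]<138)]; print(len(W),len(t),t.mean(0) if len(t) else 0,W[:,:].min(0),W.max(0))
```

```text
[615.20364041 -67.35375289 172.89850802] -0.004826512059064925 [ 0.11398169 -0.08313413 -1.1759809 ]
764 547 [616.78914006 -67.77493608 130.21782989] [609.21611846 -74.38755652 103.6286719 ] [624.0447695  -60.62150554 132.2724428 ]
```

View pics/w3.png

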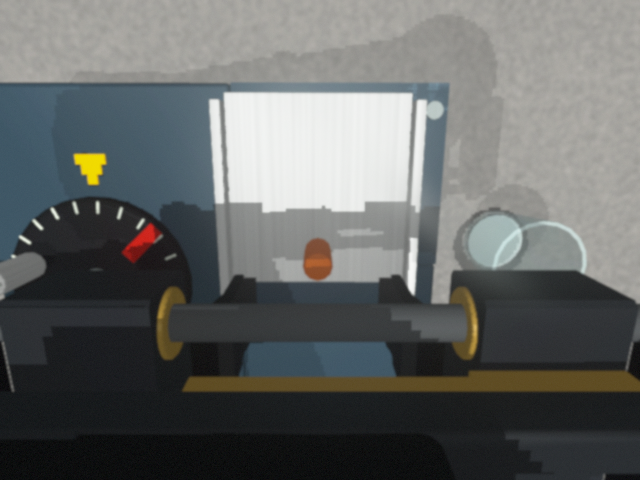

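The wrist view shows the orange post at (318,262), centred between the fingers. Red is at (141,243), consistent with a dial angle of about 1.2. I'll descend and grip.

{"method": "arm_command", "body": {
  "rows": [
    [[1.5,0.4,16],0,-0.2],
    [[0,0,16],0,-0.2],
    [[0,0,16],0,-0.2],
    [[0,0,16],0,-0.2],
    [[0,0,0],0,1],
    [[0,0,0],0,1],
    [[0,0,0],0,1],
    [[0,0,0],0,1],
    [[0,0,0],0,1],
    [[0,0,0],0,1],
    [[0,0,0],0,1],
    [[0,0,0],0,1]
  ],
  "force": 10
}}

```text
time_s: 21.27
position: [617.8, -67.6, 110.3]
orientation: [-3.141, -0.001, -0.003]
force: [-0.6, 0.4, 2.7]
grip_width: 0.18
finger_force: 10.0
```

{"method": "arm_command", "body": {
  "rows": [
    [[-0.7,0,0],0,1],
    [[-0.7,0,0],0,1],
    [[-0.7,0,0],0,1],
    [[-0.7,0,0],0,1],
    [[-0.7,0,0],0,1],
    [[-0.7,0,0],0,1],
    [[-0.7,0,0],0,1],
    [[0,0,0],0,1]
  ]
}}

```text
time_s: 21.93
position: [613.0, -67.5, 110.2]
orientation: [3.142, -0.001, -0.003]
force: [2.2, 0.5, 5.2]
grip_width: 0.177
finger_force: 10.0
```

Force is only 2 N after 4.8 mm of travel, beyond the 2 mm of locked play, so the hatch is free.

{"method": "arm_command", "body": {
  "rows": [
    [[-5.5,0,0],0,1],
    [[-5.5,0,0],0,1],
    [[-5.5,0,0],0,1],
    [[-5.5,0,0],0,1],
    [[-5.5,0,0],0,1],
    [[-5.5,0,0],0,1],
    [[-5.5,0,0],0,1],
    [[-5.5,0,0],0,1],
    [[-5.5,0,0],0,1],
    [[-5.5,0,0],0,1],
    [[-5.5,0,0],0,1],
    [[-5.5,0,0],0,1]
  ],
  "force": 15
}}

```text
time_s: 22.93
position: [547.0, -67.1, 110.2]
orientation: [-3.141, -0.002, -0.002]
force: [2.7, 2.1, 5.5]
grip_width: 0.178
finger_force: 15.0
```

{"method": "arm_command", "body": {
  "rows": [
    [[-1.5,0,0],0,1],
    [[-1.5,0,0],0,1],
    [[-1.5,0,0],0,1],
    [[-1.5,0,0],0,1],
    [[-1.5,0,0],0,1],
    [[-1.5,0,0],0,1],
    [[-1.5,0,0],0,1],
    [[-1.5,0,0],0,1],
    [[-1.5,0,0],0,1],
    [[0,0,0],0,1],
    [[0,0,0],0,1]
  ]
}}

```text
time_s: 23.85
position: [533.3, -67.0, 110.2]
orientation: [-3.141, -0.001, -0.003]
force: [1.3, 2.2, 5.3]
grip_width: 0.172
finger_force: 15.0
```

Travel is 84.5 mm. I'll nudge it 1 mm more, release and lift.

{"method": "arm_command", "body": {
  "rows": [
    [[-0.7,0,0],0,1],
    [[0,0,0],0,1],
    [[0,0,0],0,0.4],
    [[0,0,0],0,-0.2],
    [[0,0,0],0,-0.2],
    [[0,0,-15],0,-0.2],
    [[0,0,-30],0,-0.2],
    [[0,0,-30],0,-0.2],
    [[20,0,-20],0,-0.2],
    [[0,0,0],0,-0.2],
    [[0,0,0],0,-0.2]
  ]
}}

```text
time_s: 24.77
position: [552.3, -67.4, 204.5]
orientation: [-3.141, 0.0, -0.004]
force: [0.4, 0.1, -0.6]
grip_width: 0.587
finger_force: 0.0
```

Run:
```python
from h import *
s=arm.get_state(); print(s["position"],s["force"],s["time_s"])
p,d=optics.get_image("wrist"); cv2.imwrite("pics/w4.png",p); i=optics.camera_info("wrist"); M,K=i["mount"],i["mtx"]; R=Ro.from_euler("xyz",s["orientation"]).as_matrix()
m=cv2.inRange(cv2.cvtColor(p,cv2.COLOR_BGR2HSV),(4,140,60),(18,255,255)).astype(bool)&(d>0); v,u=np.nonzero(m)
W=(R@(M[:3,:3]@(np.linalg.inv(K)@np.vstack([u,v,np.ones(len(u))])*d[m])+M[:3,3:])).T+s["position"]
t=W[(W[:,2]>127)&(W[:,2]<138)]; print(len(t),t.mean(0) if len(t) else W.mean(0) if len(W) else 0)
p,d=optics.get_image("top"); b=blobs(p); print([ (world("top",c,133).round(1),n) for c,n in b["orange"]])
for n in("sample_jar","beaker","graphite_ring"): print(n,[np.round(q["point"],1).tolist() for q in spotter.spot_in("top",n)[:1]])
```

```text
[552.28438109 -67.43247212 204.53927407] [ 0.38507209  0.10218854 -0.63308571] 24.7667
447 [531.92655294 -67.12753339 129.9804836 ]
[(array([527.8, -66.1, 133. ]), 31)]
sample_jar []
beaker [[602.1, -241.0, 51.7]]
graphite_ring [[510.1, -197.1, 76.0]]
```

```bash
python3 -c "
from station import arm; print(arm.hand_in())"
```

```text
the job is handed in; nothing more can be done
None
```

The combination is dialled, the lock caught at about 1.3 rad without being forced, the hatch is about 85 mm open and released, and the job was handed in at about 25 s; the ring, jar and beaker were never approached, though my last detector check did not reliably find them, and hand-in returned no verdict.

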